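# Issue a flanged bush from the slide-lid parts box

## Robot

A 6-joint arm with a two-finger parallel gripper is mounted at the origin on the work surface. World frame = base frame: x ahead of the robot, y to its left, z up, the work surface at z = 0. Lengths are in m, angles in degrees, forces in N, time in s.
With the tool pointing down it reaches from about 0.4 to 0.925 m from the base axis. Payload 12.5 kg.
Tool frame: the origin (TCP) lies midway between the tips of the shut fingers; the grasp point (between the pads) lies 19 mm behind it; z points along the fingers, y is the line along which they close (so a half turn about z gives the same grasp; the last joint's range is limited). The gripper opens to 95 mm and grips with 3 to 60 N. Pads are 20 mm wide; open, the fingers measure 119 mm over their backs; the gripper's body (75 mm by 180 mm) begins 59 mm behind the grasp point.
Start: joints at [69.007, 28.126, 89.318, -0, 62.55, -6.05], TCP at [0.161, 0.604, 0.185] pointing down, gripper open.
Joint ranges: [-177.58, 177.58], [-47.91, 125.51], [2.72, 160], [-65.01, 245.01], [3.68, 167.84], [-153.87, 153.87]. Speed limits (degrees/s): [127.2, 127.2, 159.86, 180, 180, 180].

## Interface

Orientations are given as [roll, pitch, yaw] about the fixed x, y, z axes, in that order (R = Rz(yaw) Ry(pitch) Rx(roll)).
In Python, from cell import get_state, capture, camera_info, close_job gives the robot as it stands.
- The arm moves only by the tool move_arm, never from a script. Its argument "rows" is a list of rows, each an object of numbers: "dx", "dy", "dz": the shift along the tool's x, y, z in mm; "rx", "ry", "rz": the turn, a rotation vector about the tool's x, y, z in rad; "gripper": the gripper command: -1 is fully open, 1 is shut, values between are in proportion. A call has 1 to 8 rows; each row shifts and turns the commanded pose from where the row before left it, along the tool's axes as they then stand; what a row does not reach is not made up. A row lasts 1/8 s, in which the tool goes at most 62.5 mm and 10.7 degrees, less where a joint would pass 70% of its speed; a pose out of reach is approached as far as the arm can. A call with a gripper value outside its range is refused whole. The fingers move at their own pace and stop on an object; "force" is the grip in N (left out, the last holds). Time passes only in rows, so rows that do not move let the fingers close. It gives the time, the measured TCP pose, the force, the opening and the grip force at its end, in the units of the state.
- get_state(): the state, without advancing time (a new reading comes with each control period).
- capture(name): name is "scene" or "top" or "wrist"; returns the picture (480x640x3 uint8, blue, green, red); there is no depth.
- camera_info(name): a dict with "fx", "fy", "cx", "cy" (pixels), "k1" (the pictures are not rectified: a ray, as slopes to the right and down, at radius r is drawn at 1 + k1 r^2 times it, then the intrinsics apply), "origin" and "rotation" of the camera in the world. Camera axes: x right, y down, z forward; pixel columns grow to the right and rows downward; lengths in m; the calibration is good to about 2 mm. A picture is of the moment at which its call begins: read the wrist's pose just before it. camera_info takes no time and is no camera call; for the wrist camera it gives the pose at the moment of the call.
- close_job(): hands the job in; it is judged then, once.
The state is a dict: "clock": time; "joint_pos": joint angles; "qvel": joint speeds; "tau": joint torques, N m; "tcp_pos": TCP position; "tcp_rot": TCP orientation; "ft_force": force on the tool from outside, world axes, zero at the start; "ft_torque": the same for the moment, N m; "gripper_width": opening from 0.0 (shut) to 1.0 (fully open); "grip_force": force on a finger pad.
Only numpy, scipy, OpenCV 4.12 (cv2) and the standard library are available. Lean on these libraries where they do the work, as an engineer would, in place of code of your own. Each camera call takes 0.05 s, during which the arm holds its last target. There are 200 camera calls.

## Task

Get the flanged bush out for the order: lift the tab end of the parts box's lid over its stop lip and slide the lid out until it lies flat on the run-out ledge, clear of the box. Then stand the flanged bush upright in the empty order bin, and after that push the bin along its lane until it is fully home against the end stop. Leave the other two bushes standing where they are in the box and do not disturb the other things on the bench.

Things in the scene. Friction and masses are not known exactly. Their poses are not given: they have to be found in the camera images.
- partsbox: Fixed blue box with a grey run-out ledge, 336 mm long, 162 mm wide. Origin: on the table, on the long centre line, under the stop lip's inner face; x = the way the lid slides out, z up. Box: x -166 to 0; inside x -160 to 0, y -63 to 63, floor 10 mm above the table. The lid lies on ledges 58 mm above the table; side guides (top 68 mm, 75 mm either side of the centre line) keep it straight all along
- lip (a point): centre of the top of the stop lip, a ridge across the full width, x 0 to 6 mm from the box's origin, top 65 mm above the table: 7 mm above the shut lid's underside
- groove (a point): on the centre line at the front end and lower face of the groove roofs; the roofs (68 to 74 mm above the table) cover 8 mm of the lid's two side edges, only at the rear, box x -160 to -90, so the tab end of the shut lid can be lifted up to about 11 mm
- runout (a point): centre of the run-out ledge's top, 58 mm above the table (level with the lid ledges in the box); it runs from box x 6 to 170 mm
- lid: Loose plain aluminium lid, 150 (x) by 146 (y) by 5 mm, 0.15 to 0.3 kg. Origin: centre of its underside; x points to its tab end, the way it slides out; z up. Shut behind the lip at the start. Dragged out, it rides on the lip, tips over it when half out, and settles flat on the run-out ledge once its rear end has passed the lip
- tab_top (a point): middle of the top edge of the lid's tab, at x 26, z 46 mm on the lid. The tab is a flat plate 50 mm wide, 60 long, 4 thick; its root is at x 68, z 4 mm; it leans back over the lid by 45 degrees. Shut fingers leaning alike can be put under its sloping inner face to lift straight up and then pull (do not press it against the lip), or it can be pinched across its width
- lid_front (a point): middle of the lower edge of the lid's tab end
- lid_rear (a point): middle of the lower edge of the lid's rear end, opposite the tab
- flanged_bush: The part wanted: loose steel bush standing upright, with a round foot flange 44 mm in diameter and 6 mm thick, above it a shaft 28 mm in diameter, 42 mm tall in all, about 0.16 kg. Origin: centre of its underside, z up. It stands on the box's inner floor in one of three places 50 mm apart along the box's length on its centre line; free space on both sides across the box's width
- plain_bush: steel bush without flange, 32 mm in diameter, 42 mm tall, standing in the box; stays there. Origin: centre of its underside
- short_bush: steel bush without flange, 32 mm in diameter, 30 mm tall, standing in the box; stays there. Origin: centre of its underside
- bin: Loose blue open plastic bin on the table, 130 mm (x) by 170 mm (y) by 55 mm high, walls and floor 4 mm thick, 0.25 kg. Origin: centre of its underside. Empty at the start and short of the end stop
- lane: Fixed grey lane on the table for the bin: two guide strips 10 mm high, 180 mm apart, and an end stop 35 mm high and 204 mm wide. Origin: on the table, centre of the end stop's inner face; x = the way the bin is pushed, towards the stop; guides run from x -250 to 12 mm. The bin is home when its origin is at x -65 mm
- wrench: loose steel wrench lying to the side of the parts box; leave alone
- tape: roll of brown tape, 90 mm in diameter, 25 mm high, beyond the parts box; leave alone
- oil_bottle: white bottle 52 mm in diameter, 130 mm tall, beyond the working area; leave alone
- carton: cardboard carton 90 x 120 x 70 mm, beyond the parts box; leave alone
- mug: white mug, 80 mm in diameter, 90 mm tall, to the side of the parts box; leave alone
- roller: black rubber roller, 30 mm in diameter, 100 mm long, lying beyond the lane; leave alone
Not all that is in view belongs to the job. Several things have the shape of the lid; the one meant has the colours described above. Leave any pink look-alike of the bin alone.

How it is judged (in metres and radians):
On the way, in this order (a step that is already met when the one before it is completed fails the run):
1. the lid's tab end has been lifted over the stop lip and is on its way out (x of lid_front in the frame of partsbox above 0.01 m and z of lid_front in the frame of partsbox above 0.0625 m), for 0.1 s.
2. the lid is clear of the box and lies flat on the run-out ledge (x of lid_rear in the frame of partsbox above 0.004 m and z of lid in the frame of partsbox between 0.054 and 0.0615 m and angle between lid's own z axis and vertical below 0.03 rad), for 0.2 s.
3. the flanged bush stands upright in the bin, let go (z of flanged_bush in the frame of bin below 0.01 m and distance between flanged_bush and bin below 0.085 m and angle between flanged_bush's own z axis and vertical below 0.15 rad and contact force between the fingers and flanged_bush below 0.1 N), for 0.2 s.
4. the bin is home against the end stop (x of bin in the frame of lane above -0.071 m and angle between the x axis of bin and the x axis of lane, either way round below 0.08 rad), for 0.2 s.
At the end, for the whole second after the job is handed in: The lid lies flat (within 0.03 rad) on the run-out ledge, its rear end past the lip and its centre within 150 mm of the lip; the flanged bush stands upright (within 0.15 rad) on the floor of the bin; the bin stands flat in the lane, within 6 mm of the end stop; all at rest (all of step 2 and all of step 4 and x of lid in the frame of partsbox below 0.15 m and linear speed of each of lid, flanged_bush, bin below 0.02 m/s and z of flanged_bush in the frame of bin below 0.01 m and distance between flanged_bush and bin below 0.085 m and angle between flanged_bush's own z axis and vertical below 0.15 rad and angle between bin's own z axis and vertical below 0.03 rad); the robot touches nothing.
It fails at once if another bush moved more than 25 mm or tipped over (distance of any of plain_bush, short_bush from where it was at the start of the episode above 0.025 m or angle between any of plain_bush, short_bush's own z axis and vertical above 0.5 rad).
It fails at once if a bystander moved more than 30 mm (distance of any of wrench, tape, oil_bottle, carton, mug, roller from where it was at the start of the episode above 0.03 m).
It also fails if it takes over 72 s, if anything falls off the work surface, if the arm or the gripper's body presses on something with over 40 N, if the wrist force passes 120 N, or if a joint passes its speed limit or range.

## Working session

There is one attempt and no reset: what is moved stays moved. The work goes in short steps, Python scripts to look and compute and a tool call to move; the robot and the scene stay as the last step left them, time stands still between calls to the robot, and variables do not carry over. Pictures are saved under pics/ and viewed, at most 11 in all, crops included, and the job is handed in when it is done.

Besides the shell and the picture viewer there is one more tool, called after ">>>" by a JSON object that holds its "method" and its "body", one argument or row to a line. move_arm: Moves the arm, as the interface text tells. Its arguments: {"type":"object","properties":{"rows":{"type":"array"},"force":{"type":"number"}},"required":["rows"]}

```bash
mkdir -p pics; ls
cat > h.py <<'E'
import numpy as np, cv2
from cell import get_state, capture, camera_info, close_job
def ray(ci,u,v):
    xd=np.array([(u-ci["cx"])/ci["fx"],(v-ci["cy"])/ci["fy"]]); p=xd.copy()
    for _ in range(20): p=xd/(1+ci["k1"]*(p@p))
    return np.array(ci["origin"]),np.array(ci["rotation"])@np.array([p[0],p[1],1.])
def onplane(ci,u,v,z):
    o,d=ray(ci,u,v); return o+d*(z-o[2])/d[2]
def proj(ci,P):
    c=np.array(ci["rotation"]).T@(np.array(P,float)-np.array(ci["origin"])); p=c[:2]/c[2]; p=p*(1+ci["k1"]*(p@p))
    return np.array([ci["fx"]*p[0]+ci["cx"],ci["fy"]*p[1]+ci["cy"]])
E
python3 - <<'E'
from h import *
for n in("scene","top","wrist"):
    ci=camera_info(n); print(n,{k:np.round(v,3).tolist() for k,v in ci.items()})
    cv2.imwrite(f"pics/{n}0.png",capture(n))
print(get_state())
E
```

```text
pics
scene {'fx': 468.632, 'fy': 468.632, 'cx': 317.028, 'cy': 239.052, 'k1': 0.028, 'origin': [1.541, 0.149, 0.828], 'rotation': [-124.552, -0.111, 94.772]}
top {'fx': 557.621, 'fy': 557.621, 'cx': 315.928, 'cy': 243.312, 'k1': 0.032, 'origin': [0.376, 0.067, 1.507], 'rotation': [-176.377, 0.387, -90.087]}
wrist {'fx': 409.511, 'fy': 409.511, 'cx': 319.63, 'cy': 239.244, 'k1': 0.018, 'origin': [0.098, 0.621, 0.385], 'rotation': [166.279, 0.127, 75.083]}
{'clock': 0.15, 'joint_pos': array([ 6.90070358e+01,  2.81547353e+01,  8.93418743e+01,  7.75098186e-04,
        6.25489106e+01, -6.05085451e+00]), 'qvel': array([-0.03877434, -0.07810577, -0.05003843, -0.02572523,  0.02048276,
        0.0358873 ]), 'tau': array([ 1.71687090e-03, -6.12894130e+01, -2.58278275e+01,  6.92735310e-02,
        4.73400706e-02, -1.00859322e-04]), 'tcp_pos': array([0.16106005, 0.60368798, 0.18451341]), 'tcp_rot': array([-1.79954806e+02, -5.48203968e-03,  1.65057531e+02]), 'ft_force': array([-0.56902139,  0.44818642, -0.12643927]), 'ft_torque': array([-0.05238472,  0.04618936,  0.00026987]), 'grip_force': 0.0, 'gripper_width': 1.0001120751270411}
```

View pics/top0.png

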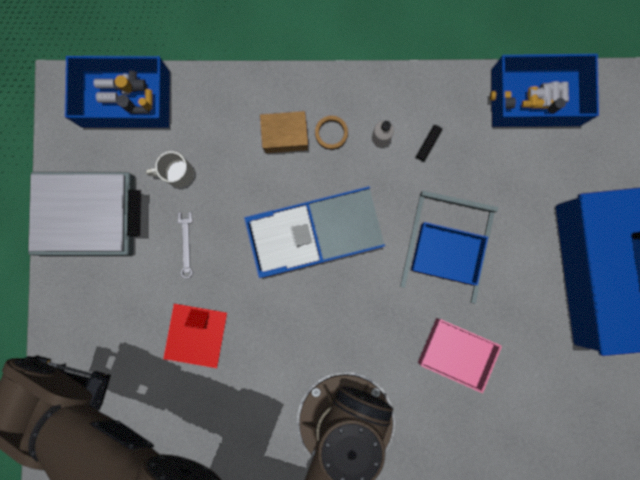

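View pics/scene0.png

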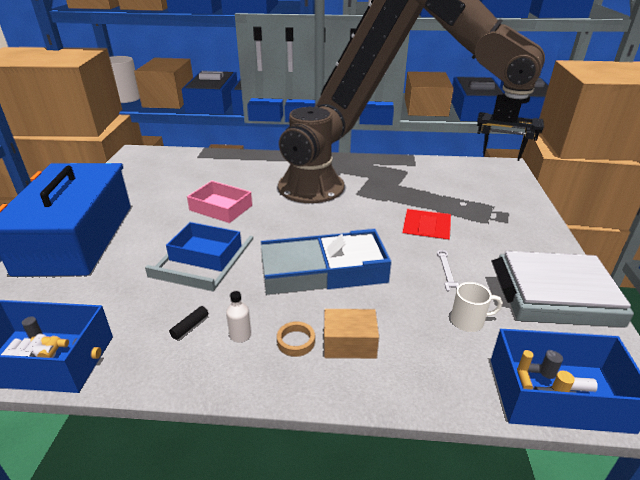

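```bash
cat > fix.py <<'E'
s=open('h.py').read()
s=s.replace('from cell import get_state, capture, camera_info, close_job','from cell import get_state, capture, close_job\nimport cell\nfrom scipy.spatial.transform import Rotation as Ro\ndef camera_info(n):\n    c=cell.camera_info(n); c["rotation"]=Ro.from_euler("xyz",c["rotation"],degrees=True).as_matrix(); return c')
open('h.py','w').write(s)
E
python3 fix.py
python3 - <<'E'
from h import *
im=cv2.imread("pics/top0.png"); ci=camera_info("top")
hsv=cv2.cvtColor(im,cv2.COLOR_BGR2HSV)
m=cv2.inRange(hsv,(105,130,40),(125,255,255))
n,l,s,c=cv2.connectedComponentsWithStats(m)
for i in range(1,n):
    if s[i,4]>60: print(s[i],c[i])
def quad(mask):
    cs=max(cv2.findContours(mask,cv2.RETR_EXTERNAL,cv2.CHAIN_APPROX_NONE)[0],key=cv2.contourArea)
    return cv2.boxPoints(cv2.minAreaRect(cs))
w=np.zeros_like(m); w[180:285,240:390]=m[180:285,240:390]
cc=np.vstack([x for x in cv2.findContours(w,cv2.RETR_EXTERNAL,cv2.CHAIN_APPROX_NONE)[0]])
q=cv2.boxPoints(cv2.minAreaRect(cc)); print("box",q.round(1).tolist())
P=np.array([onplane(ci,*p,0.068) for p in q]); print(P.round(4)); print(np.linalg.norm(P-np.roll(P,1,0),axis=1))
w=np.zeros_like(m); w[215:295,405:500]=m[215:295,405:500]
q=quad(w);print("bin",q); P=np.array([onplane(ci,*p,0.055) for p in q]); print(P.round(4),np.linalg.norm(P-np.roll(P,1,0),axis=1))
cv2.imwrite("pics/c1.png",np.hstack([cv2.resize(im[180:290,240:395],None,fx=5,fy=5,interpolation=cv2.INTER_CUBIC)]))
cv2.imwrite("pics/c2.png",cv2.resize(im[185:310,395:505],None,fx=4.7,fy=4.7,interpolation=cv2.INTER_CUBIC))
E
```

```text
[ 492   54  107   73 6061] [545.67249629  88.43639663]
[  65   56  104   72 5505] [114.11989101  90.86321526]
[127  91  17  16 162] [135.17283951  96.9382716 ]
[245 187 139  90 961] [296.01248699 238.45369407]
[  556   188    84   168 11817] [602.65304223 268.81154269]
[ 412  223   76   62 3368] [449.44655582 253.45308789]
box [[243.8000030517578, 217.3000030517578], [368.29998779296875, 186.1999969482422], [383.5, 246.89999389648438], [259.0, 278.0]]
[[ 0.5348  0.2637  0.068 ]
 [ 0.6153 -0.0597  0.068 ]
 [ 0.4572 -0.0977  0.068 ]
 [ 0.3775  0.2236  0.068 ]]
[0.16233779 0.33326905 0.16266639 0.33096585]
bin [[410.71344 270.24158]
 [421.97186 221.45505]
 [488.06738 236.70786]
 [476.80896 285.4944 ]]
[[ 0.397  -0.1692  0.055 ]
 [ 0.5242 -0.2     0.055 ]
 [ 0.4839 -0.3705  0.055 ]
 [ 0.3575 -0.3389  0.055 ]] [0.17427049 0.13084182 0.17516807 0.13028097]
```

View pics/c1.png

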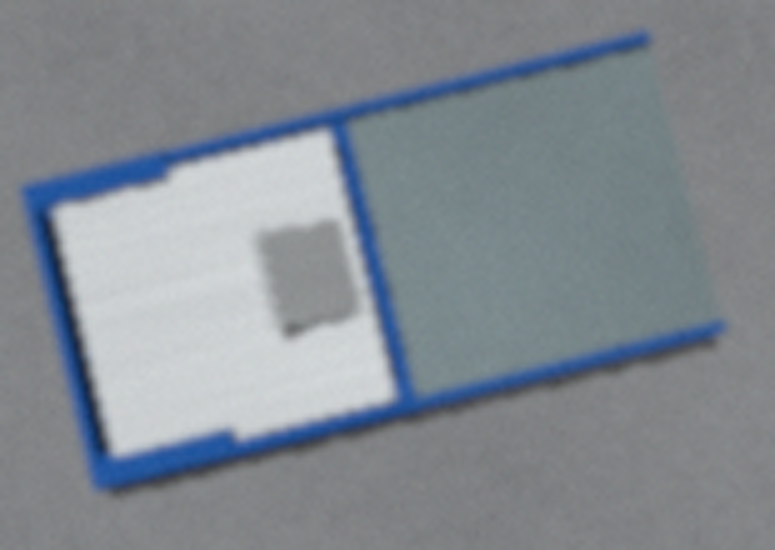

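View pics/c2.png

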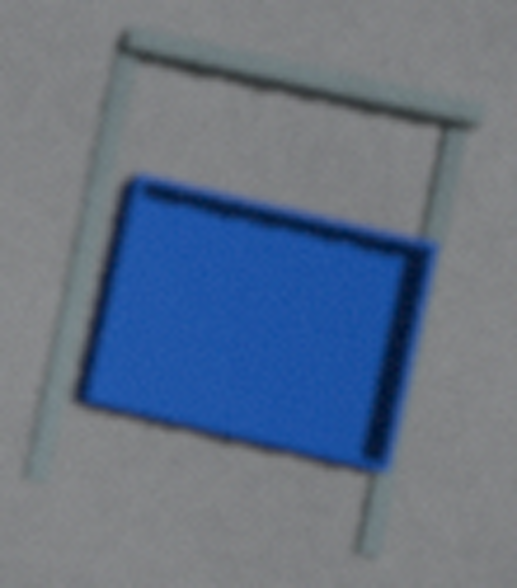

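```bash
cat >> h.py <<'E'
YB=np.radians(-76.05)
BX=np.array([np.cos(YB),np.sin(YB)]); BY=np.array([-BX[1],BX[0]]); BO=np.array([0.4962,0.0825])-0.002*BX
def box2w(x,y): return BO+x*BX+y*BY
def w2box(p): d=np.array(p)[:2]-BO; return np.array([d@BX,d@BY])
def delta(target):
    "mm along the present tool axes to go to target TCP position"
    s=get_state(); R=Ro.from_euler("xyz",s["tcp_rot"],degrees=True)
    print("tcp",np.round(s["tcp_pos"],4),np.round(s["tcp_rot"],2)); return (R.inv().apply(np.array(target)-s["tcp_pos"])*1000).round(1)
E
python3 - <<'E'
from h import *
ci=camera_info("top")
for n,(a,b),z in (("lip",(370,262),.065),("tabtop",(272,285),.104),("tabroot",(348,268),.064),("lidfrontL",(331,130),.063),("lidfrontR",(392,398),.063),("lidrear1",(53,205),.063),("lidrear2",(108,458),.063)):
    p=onplane(ci,a/5+240,b/5+180,z); print(n,p.round(4),w2box(p).round(4))
L=lambda a,b,z: onplane(ci,a/4.7+395,b/4.7+185,z)
for n,a,b,z in (("gl1",128,50,.01),("gl2",38,475,.01),("gr2",368,552,.01),("gr1",455,128,.01),("stopL",128,55,.035),("stopR",470,125,.035)): print(n,L(a,b,z).round(4))
s=get_state();R0=Ro.from_euler("xyz",s["tcp_rot"],degrees=True)
R1=R0*Ro.from_rotvec([0,0,6*0.1775]); print(R1.as_euler("xyz",degrees=True))
print((R1.inv().apply(np.array([*box2w(-.035,0),.185])-s["tcp_pos"])*1000).round(1), box2w(-.035,0))
E
```

```text
lip [0.4953 0.0817 0.065 ] [ 0.0026 -0.001 ]
tabtop [0.4806 0.1308 0.104 ] [-0.0486 -0.0035]
tabroot [0.4923 0.0931 0.064 ] [-0.0093 -0.0012]
lidfrontL [0.5646 0.102  0.063 ] [-0.0004  0.071 ]
lidfrontR [0.4248 0.0704 0.063 ] [-0.0035 -0.0722]
lidrear1 [0.5256 0.2467 0.063 ] [-0.1503  0.0681]
lidrear2 [0.394  0.2175 0.063 ] [-0.1536 -0.0667]
gl1 [ 0.5988 -0.2099  0.01  ]
gl2 [ 0.3555 -0.1556  0.01  ]
gr2 [ 0.312  -0.3413  0.01  ]
gr1 [ 0.5531 -0.3954  0.01  ]
stopL [ 0.5922 -0.2053  0.035 ]
stopR [ 0.5518 -0.396   0.035 ]
[-1.79973308e+02  3.68791842e-02  1.04037536e+02]
[-5.499e+02  1.988e+02 -2.000e-01] [0.48728022 0.11840874]
```

>>> {"method": "move_arm", "body": {
  "rows": [
    {"rz": 0.1775},
    {"rz": 0.1775},
    {"rz": 0.1775},
    {"rz": 0.1775},
    {"rz": 0.1775},
    {"rz": 0.1775}
  ]
}}

```text
$.rows[0]: bad value
```

>>> {"method": "move_arm", "body": {
  "rows": [
    {"dx": 0, "dy": 0, "dz": 0, "rx": 0, "ry": 0, "rz": 0.1775, "gripper": -1},
    {"dx": 0, "dy": 0, "dz": 0, "rx": 0, "ry": 0, "rz": 0.1775, "gripper": -1},
    {"dx": 0, "dy": 0, "dz": 0, "rx": 0, "ry": 0, "rz": 0.1775, "gripper": -1},
    {"dx": 0, "dy": 0, "dz": 0, "rx": 0, "ry": 0, "rz": 0.1775, "gripper": -1},
    {"dx": 0, "dy": 0, "dz": 0, "rx": 0, "ry": 0, "rz": 0.1775, "gripper": -1},
    {"dx": 0, "dy": 0, "dz": 0, "rx": 0, "ry": 0, "rz": 0.1775, "gripper": -1}
  ]
}}

```text
clock: 0.9
tcp_pos: [0.1611, 0.6038, 0.1847]
tcp_rot: [-180.0, 0.0, 103.7]
ft_force: [-0.5, -0.7, 0.7]
gripper_width: 1.0
grip_force: 0.0
```

>>> {"method": "move_arm", "body": {
  "rows": [
    {"dx": -55, "dy": 20, "dz": 0, "rx": 0, "ry": 0, "rz": 0, "gripper": -1},
    {"dx": -55, "dy": 20, "dz": 0, "rx": 0, "ry": 0, "rz": 0, "gripper": -1},
    {"dx": -55, "dy": 20, "dz": 0, "rx": 0, "ry": 0, "rz": 0, "gripper": -1},
    {"dx": -55, "dy": 20, "dz": 0, "rx": 0, "ry": 0, "rz": 0, "gripper": -1},
    {"dx": -55, "dy": 20, "dz": 0, "rx": 0, "ry": 0, "rz": 0, "gripper": -1},
    {"dx": -55, "dy": 20, "dz": 0, "rx": 0, "ry": 0, "rz": 0, "gripper": -1},
    {"dx": -55, "dy": 20, "dz": 0, "rx": 0, "ry": 0, "rz": 0, "gripper": -1},
    {"dx": -55, "dy": 20, "dz": 0, "rx": 0, "ry": 0, "rz": 0, "gripper": -1}
  ]
}}

```text
clock: 1.9
tcp_pos: [0.4239, 0.2141, 0.185]
tcp_rot: [180.0, -0.0, 104.0]
ft_force: [0.9, 1.1, 0.5]
gripper_width: 1.0
grip_force: 0.0
```

>>> {"method": "move_arm", "body": {
  "rows": [
    {"dx": -55, "dy": 20, "dz": 0, "rx": 0, "ry": 0, "rz": 0, "gripper": -1},
    {"dx": -55, "dy": 19, "dz": 0, "rx": 0, "ry": 0, "rz": 0, "gripper": -1},
    {"dx": 0, "dy": 0, "dz": 0, "rx": 0, "ry": 0, "rz": 0, "gripper": -1},
    {"dx": 0, "dy": 0, "dz": 0, "rx": 0, "ry": 0, "rz": 0, "gripper": -1}
  ]
}}

```text
clock: 2.4
tcp_pos: [0.4872, 0.1186, 0.1847]
tcp_rot: [-180.0, -0.0, 104.0]
ft_force: [-0.5, 0.1, -0.2]
gripper_width: 1.002
grip_force: 0.0
```

Run:
```python
from h import *
ci=camera_info("wrist"); im=capture("wrist"); cv2.imwrite("pics/w1.png",im)
import pickle; pickle.dump(ci,open("w1.pkl","wb"))
print(delta([*box2w(-.035,0),.185]))
for P in ((-.050,.025,.104),(-.050,-.025,.104),(-.01,.025,.062),(-.01,-.025,.062),(0,-.07,.065),(0,.07,.065)):
    print(P,proj(ci,[*box2w(*P[:2]),P[2]]).round(0))
```

```text
tcp [0.487  0.1192 0.1848] [-1.7997e+02 -2.0000e-02  1.0406e+02]
[-0.8  0.1 -0.2]
(-0.05, 0.025, 0.104) [355. 214.]
(-0.05, -0.025, 0.104) [283. 214.]
(-0.01, 0.025, 0.062) [349. 253.]
(-0.01, -0.025, 0.062) [288. 253.]
(0, -0.07, 0.065) [233. 266.]
(0, 0.07, 0.065) [404. 266.]
```

View pics/w1.png

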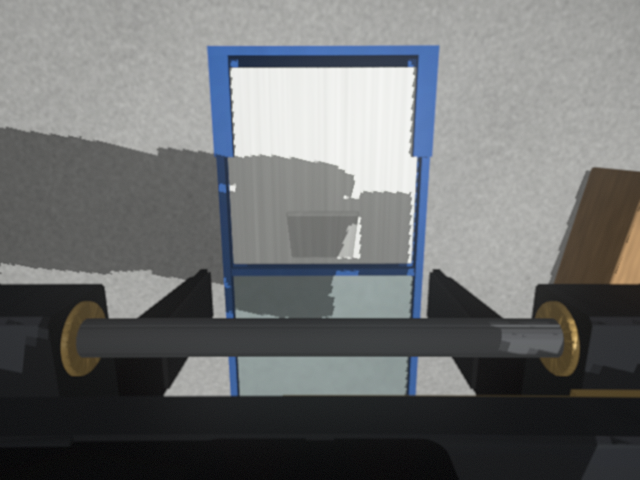

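>>> {"method": "move_arm", "body": {
  "rows": [
    {"dx": 0, "dy": 1.5, "dz": 50, "rx": 0, "ry": 0, "rz": 0, "gripper": -1},
    {"dx": 0, "dy": 0, "dz": 40, "rx": 0, "ry": 0, "rz": 0, "gripper": -1},
    {"dx": 0, "dy": 0, "dz": 25, "rx": 0, "ry": 0, "rz": 0, "gripper": -1},
    {"dx": 0, "dy": 0, "dz": 0, "rx": 0, "ry": 0, "rz": 0, "gripper": -1},
    {"dx": 0, "dy": 0, "dz": 0, "rx": 0, "ry": 0, "rz": 0, "gripper": -1}
  ],
  "force": 25
}}

```text
clock: 3.08
tcp_pos: [0.4892, 0.1197, 0.0709]
tcp_rot: [179.9, 0.0, 104.1]
ft_force: [-0.8, -0.2, -0.1]
gripper_width: 1.001
grip_force: 0.0
```

>>> {"method": "move_arm", "body": {
  "rows": [
    {"dx": 0, "dy": 0, "dz": 0, "rx": 0, "ry": 0, "rz": 0, "gripper": 1},
    {"dx": 0, "dy": 0, "dz": 0, "rx": 0, "ry": 0, "rz": 0, "gripper": 1},
    {"dx": 0, "dy": 0, "dz": 0, "rx": 0, "ry": 0, "rz": 0, "gripper": 1},
    {"dx": 0, "dy": 0, "dz": 0, "rx": 0, "ry": 0, "rz": 0, "gripper": 1},
    {"dx": 0, "dy": 0, "dz": 0, "rx": 0, "ry": 0, "rz": 0, "gripper": 1},
    {"dx": 0, "dy": 0, "dz": 0, "rx": 0, "ry": 0, "rz": 0, "gripper": 1}
  ]
}}

```text
clock: 3.82
tcp_pos: [0.4892, 0.1188, 0.07]
tcp_rot: [180.0, 0.0, 104.0]
ft_force: [0.2, -5.1, 5.8]
gripper_width: 0.429
grip_force: 4.0
```

>>> {"method": "move_arm", "body": {
  "rows": [
    {"dx": 0, "dy": 0, "dz": 0, "rx": 0, "ry": 0, "rz": 0, "gripper": 1},
    {"dx": 0, "dy": 0, "dz": 0, "rx": 0, "ry": 0, "rz": 0, "gripper": 1}
  ]
}}

```text
clock: 4.08
tcp_pos: [0.4894, 0.1188, 0.0702]
tcp_rot: [180.0, 0.0, 104.0]
ft_force: [0.8, -4.7, 4.0]
gripper_width: 0.215
grip_force: 3.1
```

Run:
```python
from h import *
im=capture("wrist"); cv2.imwrite("pics/w2.png",cv2.resize(im[140:440,150:500],None,fx=2,fy=2))
```

```text
(no output)
```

View pics/w2.png

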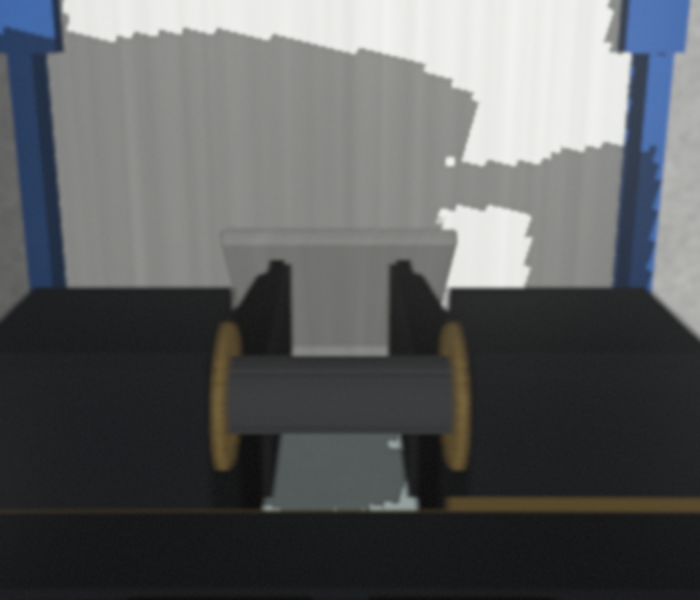

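Run:
```python
from h import *
ci=camera_info("wrist"); s=get_state()
print(s["tcp_pos"],w2box(s["tcp_pos"]),s["gripper_width"],s["ft_force"],ci["origin"],w2box(ci["origin"]))
print("tcp px",proj(ci,s["tcp_pos"]))
def show(u,v,dep=None,z=None):
    o,d=ray(ci,u,v); p=o+d*dep if dep else o+d*(z-o[2])/d[2]
    return np.r_[w2box(p),p[2]].round(4)
for u in (261,378): print("tabtop z.104",show(u,256,z=.104)," depth",show(u,256,dep=409.5*.05/117))
for u in (289,353): print("fingertip px", show(u,273,z=.070))
for u in (296,344): print("root", show(u,316,z=.064))
```

```text
[0.48933465 0.11882044 0.07011872] [-0.03490428  0.00209309] 0.17408533333163756 [ 0.92429523 -3.82286196  4.40071319] [0.47433136 0.18296483 0.27107777] [-0.10077375  0.00299591]
tcp px [317.96563242 270.18111037]
tabtop z.104 [-0.0523 -0.0219  0.104 ]  depth [-0.052  -0.0221  0.1029]
tabtop z.104 [-0.0524  0.0277  0.104 ]  depth [-0.052   0.0279  0.1028]
fingertip px [-0.0333 -0.0129  0.07  ]
fingertip px [-0.0334  0.0202  0.07  ]
root [-0.0067 -0.0099  0.064 ]
root [-0.0067  0.0163  0.064 ]
```

>>> {"method": "move_arm", "body": {
  "rows": [
    {"dx": 0, "dy": 0, "dz": 0, "rx": 0, "ry": 0, "rz": 0, "gripper": -1},
    {"dx": 0, "dy": 0, "dz": 0, "rx": 0, "ry": 0, "rz": 0, "gripper": -1},
    {"dx": 0, "dy": 0, "dz": 0, "rx": 0, "ry": 0, "rz": 0, "gripper": -1},
    {"dx": 0, "dy": 0, "dz": 0, "rx": 0, "ry": 0, "rz": 0, "gripper": -1},
    {"dx": 0, "dy": 0, "dz": 0, "rx": 0, "ry": 0, "rz": 0, "gripper": -1},
    {"dx": 0, "dy": 0, "dz": 0, "rx": 0, "ry": 0, "rz": 0, "gripper": -1},
    {"dx": 0, "dy": 0, "dz": -40, "rx": 0, "ry": 0, "rz": 0, "gripper": -1},
    {"dx": 0, "dy": 0, "dz": -50, "rx": 0, "ry": 0, "rz": 0, "gripper": 1}
  ]
}}

```text
clock: 5.12
tcp_pos: [0.4884, 0.119, 0.1602]
tcp_rot: [-179.8, -0.0, 104.0]
ft_force: [1.2, -0.5, -0.0]
gripper_width: 0.844
grip_force: 0.0
```

>>> {"method": "move_arm", "body": {
  "rows": [
    {"dx": 0, "dy": 0, "dz": 0, "rx": 0, "ry": -0.157, "rz": 0, "gripper": 1},
    {"dx": 0, "dy": 0, "dz": 0, "rx": 0, "ry": -0.157, "rz": 0, "gripper": 1},
    {"dx": 0, "dy": 0, "dz": 0, "rx": 0, "ry": -0.157, "rz": 0, "gripper": 1},
    {"dx": 0, "dy": 0, "dz": 0, "rx": 0, "ry": -0.157, "rz": 0, "gripper": 1},
    {"dx": 0, "dy": 0, "dz": 0, "rx": 0, "ry": -0.157, "rz": 0, "gripper": 1},
    {"dx": 0, "dy": 0, "dz": 0, "rx": 0, "ry": 0, "rz": 0, "gripper": 1},
    {"dx": 0, "dy": 0, "dz": 0, "rx": 0, "ry": 0, "rz": 0, "gripper": 1}
  ]
}}

```text
clock: 6.0
tcp_pos: [0.489, 0.119, 0.1599]
tcp_rot: [-180.0, 44.8, 104.1]
ft_force: [0.5, 0.2, 0.1]
gripper_width: 0.124
grip_force: 0.0
```

Run:
```python
from h import *
ci=camera_info("top"); im=capture("top"); print(get_state()["joint_pos"].round(1), get_state()["gripper_width"])
cv2.imwrite("pics/c3.png",cv2.resize(im[160:310,230:410],None,fx=3,fy=3,interpolation=cv2.INTER_CUBIC))
t=-.042; z=.074; b=.075*.7071
print(delta([*box2w(t-b,0.0025),z+b]))
```

```text
[ 29.6  30.  107.2 -47.5  67.   44.7] 0.08711760117642389
tcp [0.4892 0.1186 0.1603] [179.95  44.83 103.95]
[ 66.2   0.6 -18.9]
```

View pics/c3.png

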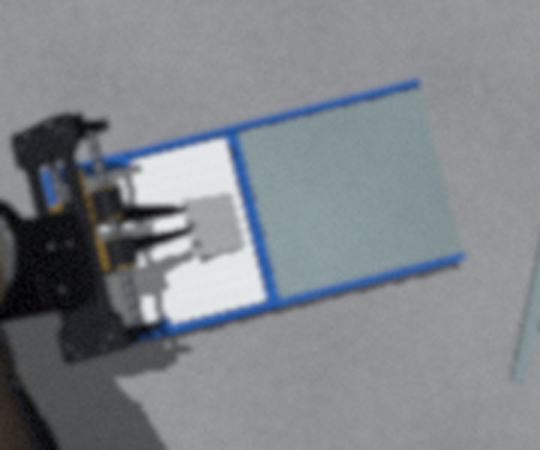

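>>> {"method": "move_arm", "body": {
  "rows": [
    {"dx": 33, "dy": 0.6, "dz": -19, "rx": 0, "ry": 0, "rz": 0, "gripper": 1},
    {"dx": 33, "dy": 0, "dz": 0, "rx": 0, "ry": 0, "rz": 0, "gripper": 1},
    {"dx": 0, "dy": 0, "dz": 25, "rx": 0, "ry": 0, "rz": 0, "gripper": 1},
    {"dx": 0, "dy": 0, "dz": 20, "rx": 0, "ry": 0, "rz": 0, "gripper": 1},
    {"dx": 0, "dy": 0, "dz": 15, "rx": 0, "ry": 0, "rz": 0, "gripper": 1},
    {"dx": 0, "dy": 0, "dz": 8, "rx": 0, "ry": 0, "rz": 0, "gripper": 1},
    {"dx": 0, "dy": 0, "dz": 7, "rx": 0, "ry": 0, "rz": 0, "gripper": 1},
    {"dx": 0, "dy": 0, "dz": 0, "rx": 0, "ry": 0, "rz": 0, "gripper": 1}
  ]
}}

```text
clock: 7.05
tcp_pos: [0.488, 0.1258, 0.0736]
tcp_rot: [180.0, 45.0, 104.0]
ft_force: [0.1, -0.0, 0.7]
gripper_width: 0.004
grip_force: 0.0
```

Run:
```python
from h import *
print(delta([*box2w(-.042,0.0025),.074]), get_state()["ft_force"],get_state()["gripper_width"])
im=capture("wrist"); cv2.imwrite("pics/w3.png",cv2.resize(im[120:420,120:520],None,fx=2,fy=2))
```

```text
tcp [0.488  0.1258 0.0736] [180.    44.97 104.02]
[-0.3  0.  -0.3] [ 0.12071188 -0.03238638  0.71009715] 0.0038368886528107613
```

View pics/w3.png

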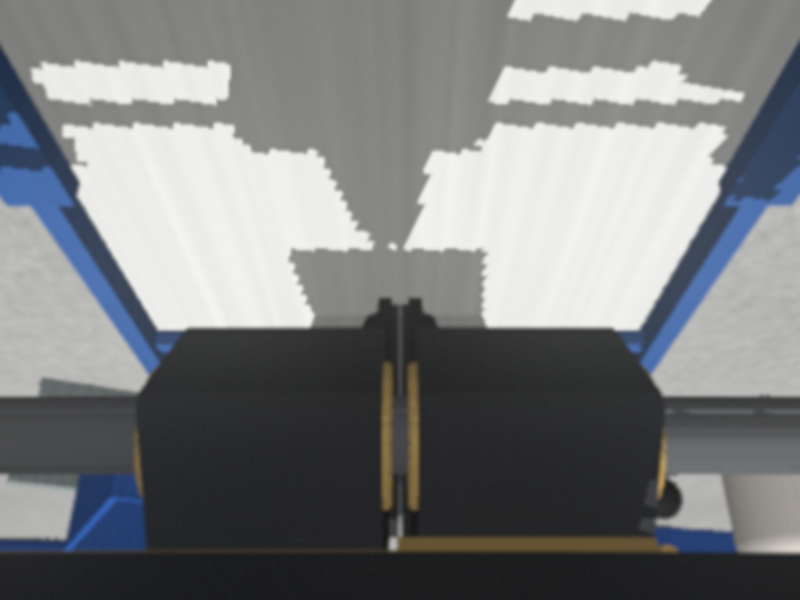

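>>> {"method": "move_arm", "body": {
  "rows": [
    {"dx": -2, "dy": 0, "dz": -2, "rx": 0, "ry": 0, "rz": 0, "gripper": 1},
    {"dx": -2, "dy": 0, "dz": -2, "rx": 0, "ry": 0, "rz": 0, "gripper": 1},
    {"dx": -2, "dy": 0, "dz": -2, "rx": 0, "ry": 0, "rz": 0, "gripper": 1},
    {"dx": 0, "dy": 0, "dz": 0, "rx": 0, "ry": 0, "rz": 0, "gripper": 1},
    {"dx": 0, "dy": 0, "dz": 0, "rx": 0, "ry": 0, "rz": 0, "gripper": 1}
  ]
}}

```text
clock: 7.72
tcp_pos: [0.4879, 0.126, 0.0822]
tcp_rot: [180.0, 45.0, 104.0]
ft_force: [-0.5, 0.1, 0.4]
gripper_width: 0.003
grip_force: 0.0
```

>>> {"method": "move_arm", "body": {
  "rows": [
    {"dx": -1.5, "dy": 0, "dz": -1.5, "rx": 0, "ry": 0, "rz": 0, "gripper": 1},
    {"dx": -1.5, "dy": 0, "dz": -1.5, "rx": 0, "ry": 0, "rz": 0, "gripper": 1},
    {"dx": 0, "dy": 0, "dz": 0, "rx": 0, "ry": 0, "rz": 0, "gripper": 1}
  ]
}}

```text
clock: 8.1
tcp_pos: [0.488, 0.126, 0.0866]
tcp_rot: [180.0, 45.0, 104.0]
ft_force: [0.3, -0.3, -1.0]
gripper_width: 0.003
grip_force: 0.0
```

```bash
python3 - <<'E'
from h import *
for _ in range(3):
    im=capture("wrist"); s=get_state(); print(s["ft_force"].round(2),s["ft_torque"].round(2))
cv2.imwrite("pics/w4.png",cv2.resize(im[200:420,180:460],None,fx=2.8,fy=2.7))
ci=camera_info("scene"); im=capture("scene"); cv2.imwrite("pics/s1.png",im[215:315,250:410]); np.save("s1.npy",im)
E
python3 -c "
import cv2,numpy as np
a=cv2.resize(cv2.imread('pics/w4.png'),(400,300)); b=cv2.resize(cv2.imread('pics/s1.png'),(480,300),interpolation=2); cv2.imwrite('pics/m1.png',cv2.resize(b,(800,500),interpolation=2))"
```

```text
[ 0.32  0.26 -0.42] [ 0.32  0.19 -0.03]
[-0.3   0.55  0.72] [0.27 0.16 0.03]
[-0.53  0.74  0.27] [0.3  0.15 0.03]
```

View pics/m1.png

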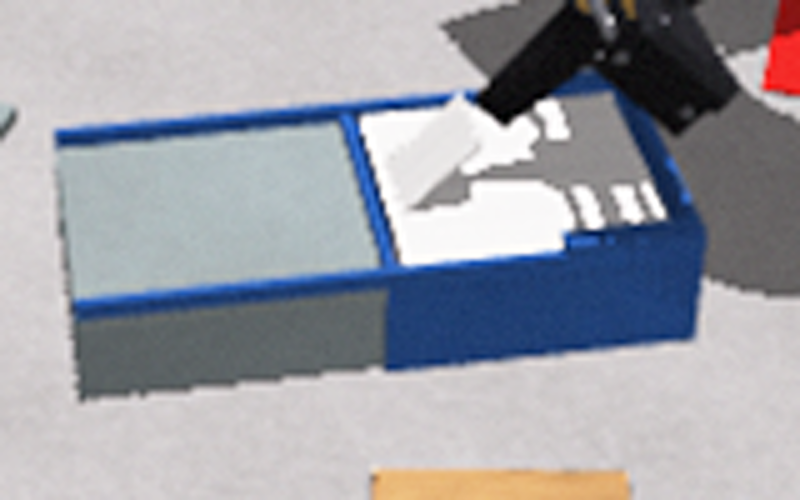

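Run:
```python
from h import *
ci=camera_info("scene")
f=lambda x,y,z: ((proj(ci,[*box2w(x,y+.002),z])-[250,215])*5).round(0)
for n,P in dict(topfar=(-.052,-.025,.104),topnear=(-.052,.025,.104),topfar_lift=(-.052,-.025,.111),topnear_lift=(-.052,.025,.111),rootfar=(-.01,-.025,.062),rootnear=(-.01,.025,.062),tip=(-.042,0,.0866),lipnear=(0,.07,.065),lidfn=(-.003,.073,.063),boxcorner=(-.166,.081,.074)).items(): print(n,f(*P))
```

```text
topfar [460.  93.]
topnear [479. 145.]
topfar_lift [460.  83.]
topnear_lift [479. 134.]
rootfar [384. 162.]
rootnear [400. 215.]
tip [450. 146.]
lipnear [397. 263.]
lidfn [404. 269.]
boxcorner [709. 232.]
```

Run:
```python
from h import *
ci=camera_info("scene"); s=get_state(); R=Ro.from_euler("xyz",s["tcp_rot"],degrees=True).as_matrix()
im=np.load("s1.npy")
g=cv2.cvtColor(im,cv2.COLOR_BGR2GRAY); print(g[230:246,338:362])
for px in ((492,112),(480,100),(505,125)):
    o,d=ray(ci,250+px[0]/5,215+px[1]/5); d/=np.linalg.norm(d); a=R[:,2]; t=s["tcp_pos"]
    k=np.linalg.lstsq(np.c_[a,-d],o-t,rcond=None)[0]; p=t+a*k[0]; q=o+d*k[1]
    print("along axis mm",k[0]*1000,"miss tool mm",(R.T@(q-p)*1000).round(1),p.round(4))
for k in (-60,-40,-30,-20,-10,0): print(k,((proj(ci,s["tcp_pos"]+R[:,2]*k/1000)-[250,215])*5).round(0))
```

```text
[[208 209 207 206 209 209 212 216 198 138  67  31  16  18  20  18  17  17
   18  14  12  15  15  17]
 [208 207 210 210 212 211 212 215 213 154  28  14  17  18  18  14  15  14
   14  17  12  12  17  18]
 [213 211 205 200 198 193 196 191 158  86   9  21  19  15  22  16  13  14
   19  18  17  15  19  29]
 [178 176 169 197 189 122 131 105  53   8  18  21  15  14  16  18  17  15
   15  12   5  15  32  46]
 [ 83  87 150 226 201  79  60  26  15  15  15  15  19  16  10  14  14  16
    8   7  25  97 123  96]
 [ 54 136 217 235 228 187  94  43  12   8  14  16  13  10  15  16  14   7
   24 149 213 230 236 193]
 [161 216 238 234 243 241 214 175  62   5  11   9  12  14  16  12   8  23
   76 228 255 254 255 234]
 [233 235 232 231 233 238 249 250 198 109  24   9  14   5  10   0  53 100
  123 199 247 252 250 245]
 [233 232 230 229 230 236 247 253 252 240 161  22   6   4  57 161 222 196
  137 134 189 244 250 252]
 [229 231 230 230 229 234 241 248 251 255 249 165  53  44 174 250 255 247
  189 130 130 221 251 251]
 [230 231 229 229 230 229 233 245 249 250 253 248 196 192 247 253 251 251
  246 190 132 22
[... 167 characters left out ...]
49 249 248 249 251
  249 203 133 194 238 235]
 [231 231 231 230 231 231 231 225 238 249 248 249 248 248 248 248 250 247
  201 133 141 139 136 136]
 [230 231 231 231 232 235 230 206 235 250 249 249 248 249 249 249 251 231
  128 139 142 142 140 141]
 [231 231 231 232 234 230 210 220 245 250 249 249 249 249 250 251 253 247
  193 136 139 140 144 142]]
along axis mm -30.805062089924178 miss tool mm [0.7 0.5 0. ] [0.4826 0.1471 0.1081]
along axis mm -30.338744336347425 miss tool mm [-7.  -4.6 -0. ] [0.4827 0.1468 0.1078]
along axis mm -31.35082766980296 miss tool mm [ 8.9  6.1 -0. ] [0.4825 0.1475 0.1085]
-60 [530.  76.]
-40 [503. 100.]
-30 [490. 112.]
-20 [477. 124.]
-10 [464. 135.]
0 [451. 147.]
```

>>> {"method": "move_arm", "body": {
  "rows": [
    {"dx": 9, "dy": 0, "dz": 8, "rx": 0, "ry": 0, "rz": 0, "gripper": 1},
    {"dx": 0, "dy": 0, "dz": 6, "rx": 0, "ry": 0, "rz": 0, "gripper": 1},
    {"dx": 0, "dy": 0, "dz": 6, "rx": 0, "ry": 0, "rz": 0, "gripper": 1},
    {"dx": 0, "dy": 0, "dz": 6, "rx": 0, "ry": 0, "rz": 0, "gripper": 1},
    {"dx": 0, "dy": 0, "dz": 5, "rx": 0, "ry": 0, "rz": 0, "gripper": 1},
    {"dx": 0, "dy": 0, "dz": 0, "rx": 0, "ry": 0, "rz": 0, "gripper": 1}
  ]
}}

```text
clock: 9.05
tcp_pos: [0.4916, 0.1106, 0.0579]
tcp_rot: [-180.0, 45.0, 104.0]
ft_force: [0.8, 0.6, 0.4]
gripper_width: 0.008
grip_force: 0.0
```

Run:
```python
from h import *
s=get_state(); R=Ro.from_euler("xyz",s["tcp_rot"],degrees=True).as_matrix(); t=s["tcp_pos"]-.031*R[:,2]
print("true tip box",w2box(t),t[2],s["ft_force"])
im=capture("scene"); cv2.imwrite("pics/s2.png",cv2.resize(im[215:315,250:410],(800,500),interpolation=2))
```

```text
true tip box [-0.04825819  0.00233087] 0.0798399688690699 [0.75289664 0.642103   0.36496689]
```

View pics/s2.png

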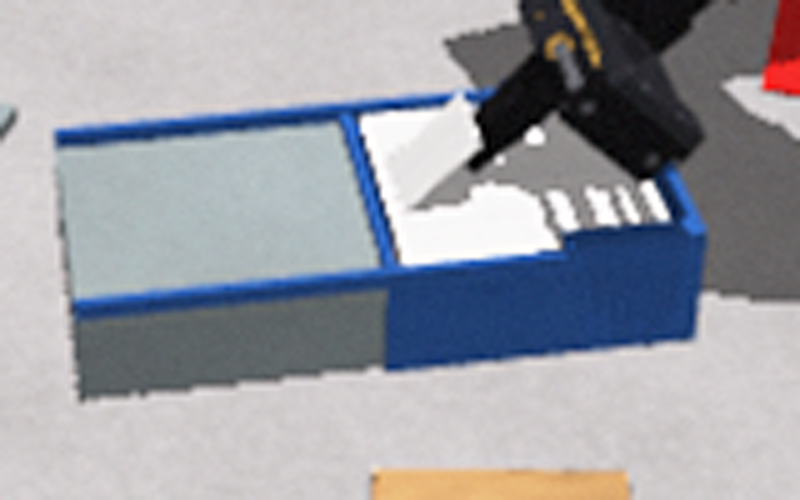

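>>> {"method": "move_arm", "body": {
  "rows": [
    {"dx": -2, "dy": 0, "dz": -2, "rx": 0, "ry": 0, "rz": 0, "gripper": 1},
    {"dx": -2, "dy": 0, "dz": -2, "rx": 0, "ry": 0, "rz": 0, "gripper": 1},
    {"dx": -2, "dy": 0, "dz": -2, "rx": 0, "ry": 0, "rz": 0, "gripper": 1},
    {"dx": 0, "dy": 0, "dz": 0, "rx": 0, "ry": 0, "rz": 0, "gripper": 1},
    {"dx": 0, "dy": 0, "dz": 0, "rx": 0, "ry": 0, "rz": 0, "gripper": 1}
  ]
}}

```text
clock: 9.72
tcp_pos: [0.4917, 0.111, 0.0665]
tcp_rot: [180.0, 45.0, 104.0]
ft_force: [0.3, -0.2, -2.8]
gripper_width: 0.004
grip_force: 1.7
```

```bash
cat >> h.py <<'E'
def tab(im,ci,ref=None):
    "extreme far-top tab corner in scene view: highest white pixel of tab"
    r=im[215:315,250:410]; return r
E
cat > look.py <<'E'
from h import *
s=get_state(); R=Ro.from_euler("xyz",s["tcp_rot"],degrees=True).as_matrix(); t=s["tcp_pos"]-.031*R[:,2]
print("tip box",w2box(t).round(4),t[2].round(4),s["ft_force"].round(2))
ci=camera_info("scene"); im=capture("scene"); a=cv2.imread("pics/scene0.png")
hsv=cv2.cvtColor(im,cv2.COLOR_BGR2HSV)[215:275,300:400]
w=cv2.inRange(hsv,(0,0,195),(180,45,255))
# topmost bright row per column near the tab's top edge, sub-pixel threshold 150 in grey
g=cv2.cvtColor(im,cv2.COLOR_BGR2GRAY)
m=((im[:,:,2]>150)&(np.ptp(im.astype(int),axis=2)<40)).astype(np.uint8)
m[:215]=0;m[275:]=0;m[:,:250]=0;m[:,400:]=0
print({c:int(np.argmax(m[228:260,c]))+228 for c in range(318,350,2)})
E
python3 look.py
```

```text
tip box [-0.0487  0.0024] 0.0884 [ 0.33 -0.17 -2.83]
{318: 228, 320: 228, 322: 228, 324: 228, 326: 228, 328: 228, 330: 228, 332: 228, 334: 228, 336: 228, 338: 228, 340: 228, 342: 229, 344: 232, 346: 241, 348: 244}
```

>>> {"method": "move_arm", "body": {
  "rows": [
    {"dx": -1.1, "dy": 0, "dz": -1.1, "rx": 0, "ry": 0, "rz": 0, "gripper": 1},
    {"dx": -2, "dy": 0, "dz": 2, "rx": 0, "ry": 0, "rz": 0, "gripper": 1},
    {"dx": -2, "dy": 0, "dz": 2, "rx": 0, "ry": 0, "rz": 0, "gripper": 1},
    {"dx": -2, "dy": 0, "dz": 2, "rx": 0, "ry": 0, "rz": 0, "gripper": 1}
  ]
}}

```text
clock: 10.28
tcp_pos: [0.4937, 0.1025, 0.0681]
tcp_rot: [-180.0, 45.0, 104.1]
ft_force: [-0.7, 1.7, -4.2]
gripper_width: 0.002
grip_force: 2.6
```

```bash
python3 look.py|head -1
```

```text
tip box [-0.04    0.0024] 0.0901 [-0.68  1.67 -4.18]
```

>>> {"method": "move_arm", "body": {
  "rows": [
    {"dx": -3.5, "dy": 0, "dz": 3.5, "rx": 0, "ry": 0, "rz": 0, "gripper": 1},
    {"dx": -3.5, "dy": 0, "dz": 3.5, "rx": 0, "ry": 0, "rz": 0, "gripper": 1},
    {"dx": -3.5, "dy": 0, "dz": 3.5, "rx": 0, "ry": 0, "rz": 0, "gripper": 1},
    {"dx": -3.5, "dy": 0, "dz": 3.5, "rx": 0, "ry": 0, "rz": 0, "gripper": 1}
  ]
}}

```text
clock: 10.82
tcp_pos: [0.4988, 0.0831, 0.0684]
tcp_rot: [180.0, 45.0, 104.0]
ft_force: [-0.9, 1.3, -0.4]
gripper_width: 0.004
grip_force: 0.6
```

```bash
python3 look.py|head -1
python3 - <<'E'
from h import *
im=capture("top"); ci=camera_info("top"); np.save("t2.npy",im)
# bright lid along the box centre-line offset y=+-0.045, z=.066
for y in (-.055,.055):
    pts=[(x,im[tuple(proj(ci,[*box2w(x/1000,y),.066]).round().astype(int)[::-1])]) for x in range(-20,60,4)]
    print(y,[(x,int(p.min()),int(p.max())) for x,p in pts])
E
```

```text
tip box [-0.0199  0.0026] 0.0903 [-0.86  1.29 -0.36]
-0.055 [(-20, 225, 229), (-16, 226, 229), (-12, 226, 230), (-8, 227, 230), (-4, 227, 230), (0, 225, 229), (4, 228, 232), (8, 227, 231), (12, 226, 231), (16, 227, 233), (20, 228, 232), (24, 226, 230), (28, 222, 226), (32, 185, 195), (36, 136, 157), (40, 139, 158), (44, 140, 159), (48, 139, 159), (52, 140, 160), (56, 140, 159)]
0.055 [(-20, 225, 229), (-16, 225, 229), (-12, 226, 230), (-8, 224, 229), (-4, 225, 230), (0, 226, 229), (4, 227, 230), (8, 226, 229), (12, 227, 230), (16, 225, 230), (20, 225, 229), (24, 227, 230), (28, 227, 231), (32, 186, 196), (36, 148, 163), (40, 134, 154), (44, 137, 156), (48, 134, 152), (52, 133, 151), (56, 132, 152)]
```

>>> {"method": "move_arm", "body": {
  "rows": [
    {"dx": -6.6, "dy": 0, "dz": 7.6, "rx": 0, "ry": 0, "rz": 0, "gripper": 1},
    {"dx": -6.6, "dy": 0, "dz": 7.6, "rx": 0, "ry": 0, "rz": 0, "gripper": 1},
    {"dx": -6.6, "dy": 0, "dz": 7.6, "rx": 0, "ry": 0, "rz": 0, "gripper": 1},
    {"dx": -6.6, "dy": 0, "dz": 7.6, "rx": 0, "ry": 0, "rz": 0, "gripper": 1},
    {"dx": -6.6, "dy": 0, "dz": 7.6, "rx": 0, "ry": 0, "rz": 0, "gripper": 1},
    {"dx": -6.6, "dy": 0, "dz": 7.6, "rx": 0, "ry": 0, "rz": 0, "gripper": 1},
    {"dx": -6.6, "dy": 0, "dz": 7.6, "rx": 0, "ry": 0, "rz": 0, "gripper": 1}
  ]
}}

```text
clock: 11.8
tcp_pos: [0.5157, 0.0146, 0.0631]
tcp_rot: [-180.0, 45.0, 104.0]
ft_force: [-0.3, 0.3, -1.1]
gripper_width: 0.002
grip_force: 0.6
```

```bash
cat > edge.py <<'E'
from h import *
im=capture("top"); ci=camera_info("top"); s=get_state()
R=Ro.from_euler("xyz",s["tcp_rot"],degrees=True).as_matrix(); t=s["tcp_pos"]-.031*R[:,2]
print("tip box",w2box(t).round(4),t[2].round(4),s["ft_force"].round(2),s["joint_pos"].round(0))
for y in (-.055,.055):
    v=[(x,int(im[tuple(proj(ci,[*box2w(x/1000,y),.063]).round().astype(int)[::-1])].min())) for x in range(-160,180,2)]
    b=[x for x,g in v if g>190]; print(y,"bright from",min(b,default=None),"to",max(b,default=None))
E
python3 edge.py
```

```text
tip box [0.0515 0.0024] 0.085 [-0.14 -0.54 -1.88] [ 18.  38. 115. -62.  53.  55.]
-0.055 bright from 0 to 92
0.055 bright from 14 to 92
```

>>> {"method": "move_arm", "body": {
  "rows": [
    {"dx": 0, "dy": 0, "dz": -25, "rx": 0, "ry": 0, "rz": 0, "gripper": 1},
    {"dx": 0, "dy": 0, "dz": -25, "rx": 0, "ry": 0, "rz": 0, "gripper": 1},
    {"dx": 0, "dy": 0, "dz": 0, "rx": 0, "ry": 0.157, "rz": 0, "gripper": 1},
    {"dx": 0, "dy": 0, "dz": 0, "rx": 0, "ry": 0.157, "rz": 0, "gripper": 1},
    {"dx": 0, "dy": 0, "dz": 0, "rx": 0, "ry": 0.157, "rz": 0, "gripper": 1},
    {"dx": 0, "dy": 0, "dz": 0, "rx": 0, "ry": 0.157, "rz": 0, "gripper": 1},
    {"dx": 0, "dy": 0, "dz": 0, "rx": 0, "ry": 0.157, "rz": 0, "gripper": 1},
    {"dx": 10, "dy": 0, "dz": 0, "rx": 0, "ry": 0, "rz": 0, "gripper": 1}
  ]
}}

```text
clock: 12.85
tcp_pos: [0.5053, 0.0571, 0.0988]
tcp_rot: [179.9, -0.1, 103.8]
ft_force: [0.3, 0.1, 0.3]
gripper_width: 0.005
grip_force: 0.0
```

```bash
python3 edge.py
```

```text
tip box [0.027  0.0021] 0.1295 [-0.01  1.59 -0.68] [ -1.  25. 111.  -0.  44. -15.]
-0.055 bright from None to None
0.055 bright from -50 to -48
```

>>> {"method": "move_arm", "body": {
  "rows": [
    {"dx": 0, "dy": 0, "dz": 20, "rx": 0, "ry": 0, "rz": 0, "gripper": 1},
    {"dx": 0, "dy": 0, "dz": 15, "rx": 0, "ry": 0, "rz": 0, "gripper": 1},
    {"dx": 0, "dy": 0, "dz": 8, "rx": 0, "ry": 0, "rz": 0, "gripper": 1},
    {"dx": -5, "dy": 0, "dz": 0, "rx": 0, "ry": 0, "rz": 0, "gripper": 1},
    {"dx": -7, "dy": 0, "dz": 0, "rx": 0, "ry": 0, "rz": 0, "gripper": 1},
    {"dx": -8, "dy": 0, "dz": 0, "rx": 0, "ry": 0, "rz": 0, "gripper": 1}
  ]
}}

```text
clock: 13.65
tcp_pos: [0.5098, 0.0393, 0.0559]
tcp_rot: [180.0, 0.0, 104.0]
ft_force: [-1.4, 0.5, -0.3]
gripper_width: 0.003
grip_force: 0.4
```

>>> {"method": "move_arm", "body": {
  "rows": [
    {"dx": -8, "dy": 0, "dz": 0, "rx": 0, "ry": 0, "rz": 0, "gripper": 1},
    {"dx": -8, "dy": 0, "dz": 0, "rx": 0, "ry": 0, "rz": 0, "gripper": 1},
    {"dx": -8, "dy": 0, "dz": 0, "rx": 0, "ry": 0, "rz": 0, "gripper": 1}
  ]
}}

```text
clock: 14.02
tcp_pos: [0.5154, 0.0159, 0.0555]
tcp_rot: [180.0, -0.0, 104.0]
ft_force: [-0.1, -0.4, -1.0]
gripper_width: 0.005
grip_force: 0.5
```

```bash
python3 edge.py
```

```text
tip box [0.0719 0.0027] 0.0866 [ 0.48 -0.21 -0.11] [ -6.  30. 112.  -0.  38. -20.]
-0.055 bright from None to None
0.055 bright from -16 to 8
```

>>> {"method": "move_arm", "body": {
  "rows": [
    {"dx": -8, "dy": 0, "dz": 0, "rx": 0, "ry": 0, "rz": 0, "gripper": 1},
    {"dx": -8, "dy": 0, "dz": 0, "rx": 0, "ry": 0, "rz": 0, "gripper": 1},
    {"dx": -8, "dy": 0, "dz": 0, "rx": 0, "ry": 0, "rz": 0, "gripper": 1},
    {"dx": -6, "dy": 0, "dz": 0, "rx": 0, "ry": 0, "rz": 0, "gripper": 1},
    {"dx": -2, "dy": 0, "dz": 0, "rx": 0, "ry": 0, "rz": 0, "gripper": 1},
    {"dx": 10, "dy": 0, "dz": 0, "rx": 0, "ry": 0, "rz": 0, "gripper": 1},
    {"dx": 30, "dy": 0, "dz": -40, "rx": 0, "ry": 0, "rz": 0, "gripper": -1},
    {"dx": 60, "dy": 0, "dz": -60, "rx": 0, "ry": 0, "rz": 0, "gripper": -1}
  ]
}}

```text
clock: 15.08
tcp_pos: [0.502, 0.0682, 0.1403]
tcp_rot: [-179.9, -0.0, 104.0]
ft_force: [-0.6, 0.8, 0.0]
gripper_width: 0.157
grip_force: 0.0
```

>>> {"method": "move_arm", "body": {
  "rows": [
    {"dx": 55, "dy": 0, "dz": 0, "rx": 0, "ry": 0, "rz": 0, "gripper": -1},
    {"dx": 55, "dy": 0, "dz": 0, "rx": 0, "ry": 0, "rz": 0, "gripper": -1},
    {"dx": 0, "dy": 0, "dz": 0, "rx": 0, "ry": 0, "rz": 0, "gripper": -1}
  ]
}}

```text
clock: 15.45
tcp_pos: [0.4745, 0.1772, 0.14]
tcp_rot: [180.0, -0.0, 104.3]
ft_force: [0.4, -0.1, -0.2]
gripper_width: 0.476
grip_force: 0.0
```

```bash
python3 edge.py
python3 - <<'E'
from h import *
a=capture("top"); b=capture("scene"); w=capture("wrist"); cv2.imwrite("pics/t5.png",a); cv2.imwrite("pics/s5.png",b); cv2.imwrite("pics/w5.png",w)
import pickle; pickle.dump(camera_info("wrist"),open("w5.pkl","wb"))
m=np.vstack([np.hstack([cv2.resize(a[170:290,235:395],(400,300),interpolation=2),cv2.resize(b[205:325,250:410],(400,300),interpolation=2)]),np.hstack([cv2.resize(w,(400,300),interpolation=3),np.zeros((300,400,3),np.uint8)])])
cv2.imwrite("pics/m5.png",m)
E
```

```text
tip box [-0.0935  0.002 ] 0.1708 [-0.45 -0.23  0.38] [ 13.  22. 109.  -0.  49.  -1.]
-0.055 bright from 18 to 164
0.055 bright from 18 to 162
```

View pics/m5.png

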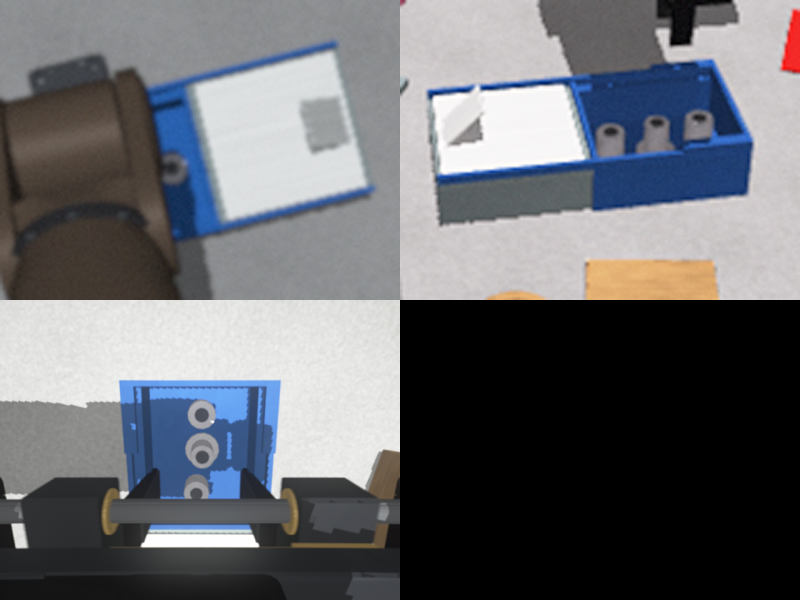

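Run:
```python
from h import *
import pickle
ci=pickle.load(open("w5.pkl","rb")); im=cv2.imread("pics/w5.png")
for n,x in(("rear",-.13),("mid",-.08),("front",-.03)): print(n,"expect top",proj(ci,[*box2w(x,0),.052]).round(1),"flange",proj(ci,[*box2w(x,0),.016]).round(1))
hsv=cv2.cvtColor(im,cv2.COLOR_BGR2HSV)
m=cv2.inRange(hsv,(0,0,85),(180,70,255)); m[:130]=0;m[300:]=0;m[:,:265]=0;m[:,375:]=0
n,l,s,c=cv2.connectedComponentsWithStats(m)
for i in range(1,n):
    if s[i,4]>50: print(s[i],c[i].round(1))
hole=((hsv[...,2]<75)&(hsv[...,1]<90)).astype(np.uint8); hole[:160]=0;hole[310:]=0;hole[:,:290]=0;hole[:,:]=hole; hole[:,350:]=0
n,l,s,c=cv2.connectedComponentsWithStats(hole)
for i in range(1,n):
    if s[i,4]>30:
        print("hole",s[i],c[i].round(1),[np.r_[w2box(p:=onplane(ci,*c[i],z)),p].round(4).tolist() for z in (.052,.04)])
print(get_state()["gripper_width"])
```

```text
rear expect top [315.3 178. ] flange [315.8 173.7]
mid expect top [315.4 247. ] flange [315.9 235.7]
front expect top [315.4 310.8] flange [315.9 293.3]
[ 300  159   45   48 1671] [322.2 182.7]
[ 296  212   55   58 2158] [322.9 238.5]
[296 279  38  21 647] [314.3 290.4]
0.6410659560080928
```

>>> {"method": "move_arm", "body": {
  "rows": [
    {"dx": -16, "dy": 2.5, "dz": 20, "rx": 0, "ry": 0, "rz": 0, "gripper": -0.3},
    {"dx": 0, "dy": 0, "dz": 45, "rx": 0, "ry": 0, "rz": 0, "gripper": -0.3},
    {"dx": 0, "dy": 0, "dz": 40, "rx": 0, "ry": 0, "rz": 0, "gripper": -0.3},
    {"dx": 0, "dy": 0, "dz": 12, "rx": 0, "ry": 0, "rz": 0, "gripper": -0.3},
    {"dx": 0, "dy": 0, "dz": 12, "rx": 0, "ry": 0, "rz": 0, "gripper": -0.3},
    {"dx": 0, "dy": 0, "dz": 0, "rx": 0, "ry": 0, "rz": 0, "gripper": -0.3}
  ]
}}

```text
clock: 16.4
tcp_pos: [0.4825, 0.1589, 0.0109]
tcp_rot: [180.0, -0.0, 104.0]
ft_force: [0.1, 0.5, -0.1]
gripper_width: 0.65
grip_force: 0.0
```

Run:
```python
from h import *
import pickle
s=get_state(); print(w2box(s["tcp_pos"]),s["tcp_pos"][2],s["ft_force"],s["gripper_width"])
b=capture("scene"); ci=camera_info("scene"); cv2.imwrite("pics/s6.png",b)
R=Ro.from_euler("xyz",s["tcp_rot"],degrees=True).as_matrix()
w=.095*s["gripper_width"]/2
# where finger tip (dark) ends in scene along each finger axis
for sg in (-1,1):
    for k in range(-70,5,5):
        p=s["tcp_pos"]+R[:,2]*k/1000+R[:,1]*sg*(w+.006); u=proj(ci,p).round().astype(int); print(k,b[u[1],u[0]].tolist(),end=" ")
    print()
```

```text
[-0.07539946  0.0051353 ] 0.010903154390225524 [ 0.11110876  0.53397161 -0.06213929] 0.6500521259154005
-70 [64, 59, 56] -65 [61, 55, 54] -60 [44, 40, 38] -55 [32, 30, 30] -50 [27, 23, 23] -45 [18, 15, 16] -40 [36, 35, 35] -35 [65, 62, 63] -30 [22, 23, 21] -25 [14, 13, 13] -20 [37, 32, 33] -15 [125, 112, 115] -10 [112, 103, 105] -5 [113, 103, 105] 0 [112, 108, 110] 
-70 [17, 12, 14] -65 [16, 17, 16] -60 [15, 11, 14] -55 [14, 12, 11] -50 [18, 15, 16] -45 [15, 15, 16] -40 [12, 10, 7] -35 [44, 44, 49] -30 [85, 62, 55] -25 [105, 55, 28] -20 [107, 55, 26] -15 [105, 57, 28] -10 [105, 54, 29] -5 [105, 53, 27] 0 [107, 54, 27]
```

>>> {"method": "move_arm", "body": {
  "rows": [
    {"dx": 2, "dy": 0, "dz": 8, "rx": 0, "ry": 0, "rz": 0, "gripper": -0.3},
    {"dx": 0, "dy": 0, "dz": 8, "rx": 0, "ry": 0, "rz": 0, "gripper": -0.3},
    {"dx": 0, "dy": 0, "dz": 6, "rx": 0, "ry": 0, "rz": 0, "gripper": -0.3},
    {"dx": 0, "dy": 0, "dz": 0, "rx": 0, "ry": 0, "rz": 0, "gripper": -0.3}
  ],
  "force": 20
}}

```text
clock: 16.95
tcp_pos: [0.4815, 0.1609, -0.0118]
tcp_rot: [-179.9, -0.0, 104.0]
ft_force: [-0.0, 0.6, 1.0]
gripper_width: 0.652
grip_force: 0.0
```

>>> {"method": "move_arm", "body": {
  "rows": [
    {"dx": 0, "dy": 0, "dz": 0, "rx": 0, "ry": 0, "rz": 0, "gripper": 1},
    {"dx": 0, "dy": 0, "dz": 0, "rx": 0, "ry": 0, "rz": 0, "gripper": 1},
    {"dx": 0, "dy": 0, "dz": 0, "rx": 0, "ry": 0, "rz": 0, "gripper": 1},
    {"dx": 0, "dy": 0, "dz": 0, "rx": 0, "ry": 0, "rz": 0, "gripper": 1},
    {"dx": 0, "dy": 0, "dz": 0, "rx": 0, "ry": 0, "rz": 0, "gripper": 1},
    {"dx": 0, "dy": 0, "dz": 0, "rx": 0, "ry": 0, "rz": 0, "gripper": 1}
  ]
}}

```text
clock: 17.7
tcp_pos: [0.4818, 0.161, -0.0112]
tcp_rot: [180.0, -0.0, 104.0]
ft_force: [0.4, -0.9, 2.2]
gripper_width: 0.285
grip_force: 20.0
```

>>> {"method": "move_arm", "body": {
  "rows": [
    {"dx": 0, "dy": 0, "dz": -15, "rx": 0, "ry": 0, "rz": 0, "gripper": 1},
    {"dx": 0, "dy": 0, "dz": -30, "rx": 0, "ry": 0, "rz": 0, "gripper": 1},
    {"dx": 0, "dy": 0, "dz": -45, "rx": 0, "ry": 0, "rz": 0, "gripper": 1},
    {"dx": 0, "dy": 0, "dz": -45, "rx": 0, "ry": 0, "rz": 0, "gripper": 1},
    {"dx": 0, "dy": 0, "dz": -25, "rx": 0, "ry": 0, "rz": 0, "gripper": 1}
  ],
  "force": 30
}}

```text
clock: 18.32
tcp_pos: [0.482, 0.161, 0.1518]
tcp_rot: [179.8, 0.0, 104.0]
ft_force: [0.4, 0.8, -0.6]
gripper_width: 0.282
grip_force: 30.0
```

Run:
```python
from h import *
s=get_state(); print(s["gripper_width"],s["grip_force"],s["ft_force"])
b=np.array([[ 0.397,-0.1692],[0.5242,-0.2],[0.4839,-0.3705],[0.3575,-0.3389]]).mean(0); print("bin",b)
print(delta([*b,s["tcp_pos"][2]]))
cv2.imwrite("pics/s7.png",capture("scene"))
```

```text
0.2821495277660735 29.99967098236084 [ 0.42726608  0.75542778 -0.64740737]
bin [ 0.44065 -0.26965]
tcp [0.482  0.161  0.1518] [179.83   0.   104.04]
[-4.078e+02 -1.446e+02 -4.000e-01]
```

>>> {"method": "move_arm", "body": {
  "rows": [
    {"dx": -40, "dy": -14, "dz": 0, "rx": 0, "ry": 0, "rz": 0, "gripper": 1},
    {"dx": -50, "dy": -18, "dz": 0, "rx": 0, "ry": 0, "rz": 0, "gripper": 1},
    {"dx": -55, "dy": -20, "dz": 0, "rx": 0, "ry": 0, "rz": 0, "gripper": 1},
    {"dx": -55, "dy": -20, "dz": 0, "rx": 0, "ry": 0, "rz": 0, "gripper": 1},
    {"dx": -55, "dy": -20, "dz": 0, "rx": 0, "ry": 0, "rz": 0, "gripper": 1},
    {"dx": -55, "dy": -20, "dz": 0, "rx": 0, "ry": 0, "rz": 0, "gripper": 1},
    {"dx": -50, "dy": -18, "dz": 0, "rx": 0, "ry": 0, "rz": 0, "gripper": 1},
    {"dx": -48, "dy": -15, "dz": 0, "rx": 0, "ry": 0, "rz": 0, "gripper": 1}
  ]
}}

```text
clock: 19.38
tcp_pos: [0.4392, -0.2717, 0.1486]
tcp_rot: [-180.0, -0.0, 104.0]
ft_force: [0.4, -0.3, -1.0]
gripper_width: 0.282
grip_force: 30.0
```

>>> {"method": "move_arm", "body": {
  "rows": [
    {"dx": 0, "dy": 0, "dz": 40, "rx": 0, "ry": 0, "rz": 0, "gripper": 1},
    {"dx": 0, "dy": 0, "dz": 50, "rx": 0, "ry": 0, "rz": 0, "gripper": 1},
    {"dx": 0, "dy": 0, "dz": 0, "rx": 0, "ry": 0, "rz": 0, "gripper": 1}
  ]
}}

```text
clock: 19.75
tcp_pos: [0.4383, -0.2688, 0.0563]
tcp_rot: [-179.8, -0.3, 104.0]
ft_force: [-1.1, 0.1, -1.2]
gripper_width: 0.283
grip_force: 30.0
```

Run:
```python
from h import *
s=get_state(); print(delta([.4407,-.2697,-.016]), s["gripper_width"],s["grip_force"],s["ft_force"],s["joint_pos"].round(0))
```

```text
tcp [ 0.4383 -0.2688  0.0563] [-179.78   -0.31  104.02]
[-1.8  2.4 72.3] 0.28325423022544227 29.999713897705078 [-1.05080635  0.11639385 -1.15545465] [-39.  30. 112.   0.  39. -53.]
```

>>> {"method": "move_arm", "body": {
  "rows": [
    {"dx": 0, "dy": 0, "dz": 30, "rx": 0, "ry": 0, "rz": 0, "gripper": 1},
    {"dx": 0, "dy": 0, "dz": 20, "rx": 0, "ry": 0, "rz": 0, "gripper": 1},
    {"dx": 0, "dy": 0, "dz": 12, "rx": 0, "ry": 0, "rz": 0, "gripper": 1},
    {"dx": 0, "dy": 0, "dz": 0, "rx": 0, "ry": 0, "rz": 0, "gripper": 1}
  ]
}}

```text
clock: 20.25
tcp_pos: [0.4403, -0.2701, -0.0027]
tcp_rot: [180.0, 0.0, 104.1]
ft_force: [0.5, -0.0, -1.3]
gripper_width: 0.281
grip_force: 30.0
```

>>> {"method": "move_arm", "body": {
  "rows": [
    {"dx": 0, "dy": 0, "dz": 5, "rx": 0, "ry": 0, "rz": 0, "gripper": 1},
    {"dx": 0, "dy": 0, "dz": 4, "rx": 0, "ry": 0, "rz": 0, "gripper": 1},
    {"dx": 0, "dy": 0, "dz": 3, "rx": 0, "ry": 0, "rz": 0, "gripper": 1},
    {"dx": 0, "dy": 0, "dz": 0, "rx": 0, "ry": 0, "rz": 0, "gripper": 1}
  ]
}}

```text
clock: 20.75
tcp_pos: [0.44, -0.27, -0.0155]
tcp_rot: [-180.0, -0.0, 104.0]
ft_force: [-0.1, -0.2, -1.0]
gripper_width: 0.282
grip_force: 30.0
```

>>> {"method": "move_arm", "body": {
  "rows": [
    {"dx": 0, "dy": 0, "dz": 1, "rx": 0, "ry": 0, "rz": 0, "gripper": 1},
    {"dx": 0, "dy": 0, "dz": 1, "rx": 0, "ry": 0, "rz": 0, "gripper": 1},
    {"dx": 0, "dy": 0, "dz": 0, "rx": 0, "ry": 0, "rz": 0, "gripper": 1}
  ]
}}

```text
clock: 21.12
tcp_pos: [0.4401, -0.2701, -0.0172]
tcp_rot: [180.0, 0.0, 104.0]
ft_force: [-0.5, 0.2, 2.0]
gripper_width: 0.281
grip_force: 30.0
```

>>> {"method": "move_arm", "body": {
  "rows": [
    {"dx": 0, "dy": 0, "dz": 0, "rx": 0, "ry": 0, "rz": 0, "gripper": -0.1},
    {"dx": 0, "dy": 0, "dz": 0, "rx": 0, "ry": 0, "rz": 0, "gripper": -0.1},
    {"dx": 0, "dy": 0, "dz": 0, "rx": 0, "ry": 0, "rz": 0, "gripper": -0.1},
    {"dx": 0, "dy": 0, "dz": 0, "rx": 0, "ry": 0, "rz": 0, "gripper": -0.1},
    {"dx": 0, "dy": 0, "dz": -20, "rx": 0, "ry": 0, "rz": 0, "gripper": -0.1},
    {"dx": 0, "dy": 0, "dz": -45, "rx": 0, "ry": 0, "rz": 0, "gripper": -0.1},
    {"dx": 0, "dy": 0, "dz": -55, "rx": 0, "ry": 0, "rz": 0, "gripper": 1}
  ]
}}

```text
clock: 22.0
tcp_pos: [0.4396, -0.2697, 0.1034]
tcp_rot: [-179.9, -0.1, 104.0]
ft_force: [0.3, -1.9, -0.6]
gripper_width: 0.492
grip_force: 0.0
```

>>> {"method": "move_arm", "body": {
  "rows": [
    {"dx": 0, "dy": 0, "dz": 0, "rx": 0, "ry": 0, "rz": 0.17, "gripper": 1},
    {"dx": 0, "dy": 0, "dz": 0, "rx": 0, "ry": 0, "rz": 0.17, "gripper": 1},
    {"dx": 0, "dy": 0, "dz": 0, "rx": 0, "ry": 0, "rz": 0.11, "gripper": 1}
  ]
}}

```text
clock: 22.38
tcp_pos: [0.44, -0.27, 0.1029]
tcp_rot: [180.0, 0.0, 78.0]
ft_force: [0.7, 0.3, -0.3]
gripper_width: 0.186
grip_force: 0.0
```

Run:
```python
from h import *
s=get_state(); print(s["tcp_pos"],s["tcp_rot"],s["gripper_width"],s["joint_pos"].round(0))
im=capture("scene"); cv2.imwrite("pics/s8.png",im); ci=camera_info("scene")
# bin rim in scene view + bush
hsv=cv2.cvtColor(im,cv2.COLOR_BGR2HSV); m=cv2.inRange(hsv,(105,130,30),(125,255,255)); w=np.zeros_like(m); w[215:280,150:255]=m[215:280,150:255]
cs=max(cv2.findContours(w,cv2.RETR_EXTERNAL,cv2.CHAIN_APPROX_NONE)[0],key=cv2.contourArea); print(cv2.boundingRect(cs))
g=cv2.inRange(hsv,(0,0,60),(180,60,255))&cv2.fillPoly(np.zeros_like(m),[cs],255)
n,l,st,c=cv2.connectedComponentsWithStats(g)
for i in range(1,n):
    if st[i,4]>30: print("grey in bin",st[i],c[i].round(1))
print("expected bush top/bottom",proj(ci,[.4401,-.2701,.046]).round(1),proj(ci,[.4401,-.2701,.004]).round(1))
```

```text
[ 0.44001741 -0.26998474  0.10288338] [1.79981719e+02 3.54718134e-03 7.79995625e+01] 0.18590617624426467 [-39.  26. 110.   0.  45. -27.]
(166, 222, 75, 49)
grey in bin [200 238  15  15 142] [206.8 245.8]
expected bush top/bottom [205.2 239.6] [207.1 251.2]
```

>>> {"method": "move_arm", "body": {
  "rows": [
    {"dx": 0, "dy": -40, "dz": 0, "rx": 0, "ry": 0, "rz": 0, "gripper": 1},
    {"dx": 0, "dy": -35, "dz": 0, "rx": 0, "ry": 0, "rz": 0, "gripper": 1},
    {"dx": 0, "dy": -27, "dz": 0, "rx": 0, "ry": 0, "rz": 0, "gripper": 1},
    {"dx": 0, "dy": 0, "dz": 0, "rx": 0, "ry": 0, "rz": 0, "gripper": 1},
    {"dx": 0, "dy": 0, "dz": 0, "rx": 0, "ry": 0, "rz": 0, "gripper": 1}
  ],
  "force": 10
}}

```text
clock: 23.05
tcp_pos: [0.341, -0.2498, 0.1029]
tcp_rot: [179.9, 0.0, 78.3]
ft_force: [0.3, 0.3, 0.3]
gripper_width: 0.003
grip_force: 0.0
```

Run:
```python
from h import *
s=get_state(); print(s["tcp_pos"],s["tcp_rot"],s["gripper_width"],s["joint_pos"].round(0))
L=np.array([np.cos(np.radians(-12.6)),np.sin(np.radians(-12.6))]); print("along lane from bin centre",(s["tcp_pos"][:2]-[.4407,-.2697])@L,"lateral",(s["tcp_pos"][:2]-[.4407,-.2697])@[-L[1],L[0]])
```

```text
[ 0.34095104 -0.24979161  0.10289051] [1.79947522e+02 2.57222763e-02 7.82930707e+01] 0.0028593625023815134 [-45.  19. 122.   0.  39. -34.]
along lane from bin centre -0.1016895627104602 lateral -0.0023306345634140076
```

Lower behind the bin.

>>> {"method": "move_arm", "body": {
  "rows": [
    {"dx": 0, "dy": 0, "dz": 40, "rx": 0, "ry": 0, "rz": 0, "gripper": 1},
    {"dx": 0, "dy": 0, "dz": 40, "rx": 0, "ry": 0, "rz": 0, "gripper": 1},
    {"dx": 0, "dy": 0, "dz": 22, "rx": 0, "ry": 0, "rz": 0, "gripper": 1},
    {"dx": 0, "dy": 0, "dz": 10, "rx": 0, "ry": 0, "rz": 0, "gripper": 1},
    {"dx": 0, "dy": 0, "dz": 0, "rx": 0, "ry": 0, "rz": 0, "gripper": 1}
  ]
}}

```text
clock: 23.68
tcp_pos: [0.3405, -0.2493, -0.0096]
tcp_rot: [-180.0, -0.0, 78.3]
ft_force: [-0.2, -1.2, -0.8]
gripper_width: 0.004
grip_force: 0.0
```

>>> {"method": "move_arm", "body": {
  "rows": [
    {"dx": 0, "dy": 8, "dz": 0, "rx": 0, "ry": 0, "rz": 0, "gripper": 1},
    {"dx": 0, "dy": 8, "dz": 0, "rx": 0, "ry": 0, "rz": 0, "gripper": 1},
    {"dx": 0, "dy": 8, "dz": 0, "rx": 0, "ry": 0, "rz": 0, "gripper": 1},
    {"dx": 0, "dy": 8, "dz": 0, "rx": 0, "ry": 0, "rz": 0, "gripper": 1},
    {"dx": 0, "dy": 7, "dz": 0, "rx": 0, "ry": 0, "rz": 0, "gripper": 1},
    {"dx": 0, "dy": 7, "dz": 0, "rx": 0, "ry": 0, "rz": 0, "gripper": 1}
  ]
}}

```text
clock: 24.42
tcp_pos: [0.3848, -0.258, -0.0092]
tcp_rot: [-179.9, -0.1, 78.3]
ft_force: [-5.1, 1.2, 5.5]
gripper_width: 0.005
grip_force: 3.7
```

>>> {"method": "move_arm", "body": {
  "rows": [
    {"dx": 0, "dy": 5, "dz": 0, "rx": 0, "ry": 0, "rz": 0, "gripper": 1},
    {"dx": 0, "dy": 5, "dz": 0, "rx": 0, "ry": 0, "rz": 0, "gripper": 1},
    {"dx": 0, "dy": 5, "dz": 0, "rx": 0, "ry": 0, "rz": 0, "gripper": 1}
  ]
}}

```text
clock: 24.8
tcp_pos: [0.3993, -0.2611, -0.0092]
tcp_rot: [-179.9, -0.1, 78.3]
ft_force: [-7.7, 2.0, 6.3]
gripper_width: 0.001
grip_force: 3.7
```

```bash
cat > binlook.py <<'E'
from h import *
s=get_state(); L=np.array([np.cos(np.radians(-12.6)),np.sin(np.radians(-12.6))]); print("finger along lane vs old bin centre",(s["tcp_pos"][:2]-[.4407,-.2697])@L,s["ft_force"].round(1))
im=capture("top"); ci=camera_info("top"); cv2.imwrite("pics/b_%.2f.png"%s["clock"],im)
hsv=cv2.cvtColor(im,cv2.COLOR_BGR2HSV)
for h in (.055,):
  for y in (-.04,0.0,.04):
    # scan blue along lane line from far side toward robot: front top edge of the bin
    v=[]
    for x in range(-40,160,2):
        p=np.array([.4407,-.2697])+L*x/1000+np.array([-L[1],L[0]])*y; u=proj(ci,[*p,h]).round().astype(int); q=hsv[u[1],u[0]]; v.append((x,105<=q[0]<=125 and q[1]>130))
    b=[x for x,t in v if t]; print(y,"blue to",max(b,default=None),"(65 at start)")
sc=capture("scene"); hs=cv2.cvtColor(sc,cv2.COLOR_BGR2HSV); m=cv2.inRange(hs,(105,130,30),(125,255,255)); w=np.zeros_like(m); w[215:300,140:255]=m[215:300,140:255]
cs=max(cv2.findContours(w,cv2.RETR_EXTERNAL,cv2.CHAIN_APPROX_NONE)[0],key=cv2.contourArea); print(cv2.boundingRect(cs))
g=cv2.inRange(hs,(0,0,60),(180,60,255))&cv2.fillPoly(np.zeros_like(m),[cv2.convexHull(cs)],255)
n,l,st,c=cv2.connectedComponentsWithStats(g)
for i in range(1,n):
    if st[i,4]>60: print("grey in bin",st[i],c[i].round(1))
E
python3 binlook.py
```

```text
finger along lane vs old bin centre -0.04229012827043853 [-7.7  2.   6.3]
-0.04 blue to 94 (65 at start)
0.0 blue to 92 (65 at start)
0.04 blue to 94 (65 at start)
(161, 228, 76, 49)
grey in bin [195 244  16  15 149] [202.2 251.9]
```

>>> {"method": "move_arm", "body": {
  "rows": [
    {"dx": 0, "dy": 6, "dz": 0, "rx": 0, "ry": 0, "rz": 0, "gripper": 1},
    {"dx": 0, "dy": 6, "dz": 0, "rx": 0, "ry": 0, "rz": 0, "gripper": 1},
    {"dx": 0, "dy": 6, "dz": 0, "rx": 0, "ry": 0, "rz": 0, "gripper": 1},
    {"dx": 0, "dy": 6, "dz": 0, "rx": 0, "ry": 0, "rz": 0, "gripper": 1},
    {"dx": 0, "dy": 5, "dz": 0, "rx": 0, "ry": 0, "rz": 0, "gripper": 1},
    {"dx": 0, "dy": 4, "dz": 0, "rx": 0, "ry": 0, "rz": 0, "gripper": 1}
  ]
}}

```text
clock: 25.65
tcp_pos: [0.4318, -0.268, -0.0093]
tcp_rot: [-179.9, -0.0, 78.3]
ft_force: [-6.2, 0.3, 6.1]
gripper_width: 0.001
grip_force: 3.3
```

>>> {"method": "move_arm", "body": {
  "rows": [
    {"dx": 0, "dy": 2, "dz": 0, "rx": 0, "ry": 0, "rz": 0, "gripper": 1},
    {"dx": 0, "dy": 2, "dz": 0, "rx": 0, "ry": 0, "rz": 0, "gripper": 1}
  ]
}}

```text
clock: 25.9
tcp_pos: [0.4356, -0.2688, -0.0093]
tcp_rot: [-179.9, -0.0, 78.3]
ft_force: [-6.3, 1.5, 4.6]
gripper_width: 0.009
grip_force: 3.2
```

```bash
python3 binlook.py
```

```text
finger along lane vs old bin centre -0.005197919750291763 [-6.3  1.5  4.6]
-0.04 blue to 134 (65 at start)
0.0 blue to 132 (65 at start)
0.04 blue to 132 (65 at start)
(154, 235, 78, 45)
grey in bin [190 251  15  16 162] [196.4 259.4]
```

>>> {"method": "move_arm", "body": {
  "rows": [
    {"dx": 0, "dy": 1, "dz": 0, "rx": 0, "ry": 0, "rz": 0, "gripper": 1},
    {"dx": 0, "dy": 1, "dz": 0, "rx": 0, "ry": 0, "rz": 0, "gripper": 1},
    {"dx": 0, "dy": 1, "dz": 0, "rx": 0, "ry": 0, "rz": 0, "gripper": 1}
  ]
}}

```text
clock: 26.38
tcp_pos: [0.4386, -0.2695, -0.0093]
tcp_rot: [-179.9, -0.0, 78.3]
ft_force: [-7.0, 2.3, 6.4]
gripper_width: 0.008
grip_force: 3.2
```

>>> {"method": "move_arm", "body": {
  "rows": [
    {"dx": 0, "dy": 1, "dz": 0, "rx": 0, "ry": 0, "rz": 0, "gripper": 1},
    {"dx": 0, "dy": 1, "dz": 0, "rx": 0, "ry": 0, "rz": 0, "gripper": 1}
  ]
}}

```text
clock: 26.62
tcp_pos: [0.4402, -0.2697, -0.0093]
tcp_rot: [-179.9, -0.0, 78.3]
ft_force: [-11.0, 1.1, 8.6]
gripper_width: 0.007
grip_force: 5.6
```

>>> {"method": "move_arm", "body": {
  "rows": [
    {"dx": 0, "dy": 0.7, "dz": 0, "rx": 0, "ry": 0, "rz": 0, "gripper": 1},
    {"dx": 0, "dy": 0.7, "dz": 0, "rx": 0, "ry": 0, "rz": 0, "gripper": 1}
  ]
}}

```text
clock: 26.88
tcp_pos: [0.4404, -0.2694, -0.0093]
tcp_rot: [-179.7, -0.1, 78.3]
ft_force: [-15.0, 3.4, 12.2]
gripper_width: 0.006
grip_force: 8.3
```

```bash
python3 binlook.py
```

```text
finger along lane vs old bin centre -0.00034338680718256243 [-15.    3.4  12.2]
-0.04 blue to 136 (65 at start)
0.0 blue to 136 (65 at start)
0.04 blue to 134 (65 at start)
(153, 236, 79, 44)
grey in bin [189 252  15  16 165] [195.6 260.4]
```

>>> {"method": "move_arm", "body": {
  "rows": [
    {"dx": 0, "dy": -8, "dz": 0, "rx": 0, "ry": 0, "rz": 0, "gripper": 1},
    {"dx": 0, "dy": -25, "dz": 0, "rx": 0, "ry": 0, "rz": 0, "gripper": 1},
    {"dx": 0, "dy": 0, "dz": -50, "rx": 0, "ry": 0, "rz": 0, "gripper": 1},
    {"dx": 0, "dy": 0, "dz": -60, "rx": 0, "ry": 0, "rz": 0, "gripper": 1},
    {"dx": 0, "dy": 0, "dz": -40, "rx": 0, "ry": 0, "rz": 0, "gripper": 1},
    {"dx": 0, "dy": 0, "dz": 0, "rx": 0, "ry": 0, "rz": 0, "gripper": 1}
  ]
}}

```text
clock: 27.72
tcp_pos: [0.4113, -0.2648, 0.1433]
tcp_rot: [179.7, 0.2, 78.3]
ft_force: [-0.4, 0.4, -0.7]
gripper_width: 0.005
grip_force: 0.0
```

```bash
python3 binlook.py; python3 edge.py
python3 - <<'E'
from h import *
im=capture("top"); ci=camera_info("top"); hsv=cv2.cvtColor(im,cv2.COLOR_BGR2HSV)
m=cv2.inRange(hsv,(105,130,40),(125,255,255)); w=np.zeros_like(m); w[190:295,405:500]=m[190:295,405:500]
cs=max(cv2.findContours(w,cv2.RETR_EXTERNAL,cv2.CHAIN_APPROX_NONE)[0],key=cv2.contourArea)
P=np.array([onplane(ci,*p,.055) for p in cv2.boxPoints(cv2.minAreaRect(cs))]); print(P.round(4).tolist(),P.mean(0))
E
```

```text
finger along lane vs old bin centre -0.029732745244863953 [-0.4  0.4 -0.7]
-0.04 blue to 136 (65 at start)
0.0 blue to 136 (65 at start)
0.04 blue to 134 (65 at start)
(153, 235, 78, 45)
grey in bin [189 251  15  17 189] [195.4 259.7]
tip box [ 0.3171 -0.1672] 0.1708 [-0.07  0.47 -0.57] [-41.  20. 111.   0.  48. -29.]
-0.055 bright from 16 to 164
0.055 bright from 16 to 164
[[0.4639, -0.1827, 0.055], [0.5936, -0.211, 0.055], [0.5572, -0.3814, 0.055], [0.4282, -0.3523, 0.055]] [ 0.51071237 -0.28182131  0.055     ]
```

```bash
python3 -c "
from h import *
print(close_job())"
```

```text
the job is handed in; nothing more can be done
None
```

I handed the job in at about 28 s on the robot clock. The last camera measurements show the lid on the run-out ledge with its rear about 16 mm past the lip, the flanged bush standing in the bin, and the bin square against the end stop. The judge gave no verdict, and I didn't measure the two remaining bushes or the bystanders again at the end.

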